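Slide the bean box over the drip-tray lip and press it home

ROBOT

A 7-joint arm with a two-finger parallel gripper is mounted at the origin on the work surface. World frame = base frame: x ahead of the robot, y to its left, z up, the work surface at z = 0. Lengths are in m, angles in rad, forces in N, time in s.
With the tool pointing down it reaches from about 0.4 to 0.85 m from the base axis. Payload 10.4 kg.
Tool frame: the origin (TCP) lies midway between the tips of the shut fingers; the grasp point (between the pads) lies 19 mm behind it (grip_point_offset is the distance from the TCP to the grasp point, in m); y points along the fingers, z is the direction in which the jaws open and shut, and the axes are right-handed (so a half turn about y gives the same grasp; the last joint's range is limited). The gripper opens to 85 mm and grips with 20 to 120 N. Pads are 22 mm wide; open, the fingers measure 114 mm over their backs; the gripper's body (76 mm by 85 mm) begins 54 mm behind the grasp point. The pads swing forward as they close: fully open they stand 13 mm farther back than shut.
Start: joints at [1.313, 0.332, -0.065, 1.46, 0.022, 1.35, -0.088], TCP at [0.145, -0.608, 0.231] pointing down, gripper open.
Joint ranges: [-2.6, 2.6], [-0.5, 2.12], [-1.47, 1.34], [0.16, 2.42], [-1.27, 4.41], [0.06, 2.06], [-2.6, 2.6]. Speed limits (rad/s): [2.22, 2.22, 2.79, 2.79, 3.14, 3.14, 3.14].

INTERFACE

Orientations are given as a unit quaternion [x, y, z, w].
In Python, from workcell import * gives the robot as it stands.
- The arm moves only by the tool send_rows, never from a script. Its argument "motion" is a list of rows, each a list of 7 numbers: the opening in per cent of the stroke, from 0 (shut) to 100 (fully open), then the shift along the tool's x, y, z in m, then the turn, a rotation vector about the tool's x, y, z in rad. In form: [[claw, tx, ty, tz, ax, ay, az], ...]. A call has 1 to 10 rows; each row is the pose to reach, as a shift and turn from the pose commanded when the call began, along the tool's axes at that moment; what a row does not reach only later rows make up. A row lasts 1/12 s, in which the tool goes at most 41.7 mm and 7.16 degrees, less where a joint would pass 70% of its speed; a pose out of reach is approached as far as the arm can. A call with a gripper value outside its range is refused whole. The fingers move at their own pace and stop on an object; "squeeze" is the grip in N (left out, the last holds). Time passes only in rows, so rows that repeat a pose let the fingers close. It gives the time, the measured TCP pose, the force and the opening at its end, in the units of the state.
- get_obs(): the state, without advancing time (a new reading comes with each control period).
- camera(name): name is "scene" or "side" or "wrist"; returns a dict with "pixels" (400x640x3 uint8, red, green, blue), "range_z" (400x640 float32, m along the optical axis (not along the pixel's ray), 0 where there is no reading), "fovy" (degrees; the focal length in pixels is half the picture's height over the tangent of half this angle, whatever the lens; pixels are square), "cx", "cy" (the principal point, pixels), "view" (4x4, takes a point from world to camera coordinates); the wrist camera has in their place "T_tool_cam" (4x4, takes a point from camera to tool coordinates, whose origin is the TCP and whose axes are the tool frame's). Camera axes: x right, y down, z forward; pixel columns grow to the right and rows downward; lengths in m; the calibration is good to about 2 mm. A picture is of the moment at which its call begins: read the wrist's pose just before it.
- hand_in(): hands the job in, once; it reports no verdict.
The state is a dict: "clock": time; "joint_pos": joint angles; "joint_velocities": joint speeds; "tau": joint torques, N m; "position": TCP position; "ee_rot": TCP orientation; "ft_force": force on the tool from outside, world axes, zero at the start; "torque": the same for the moment, N m; "grip_width": opening from 0.0 (shut) to 1.0 (fully open).
Only numpy, scipy, OpenCV 4.12 (cv2) and the standard library are available. Lean on these libraries where they do the work, as an engineer would, in place of code of your own. Each camera call takes 0.05 s, during which the arm holds its last target.

TASK

Push the heavy steel bean box up the ramp and over the lip into the drip tray without tipping it over, and on until it meets the red sprung buffer at the back; press it squarely home there with a push of about 15 newtons for a second. The buffer is delicate: press it gently and never drive it in with more than about 20 newtons. Then let go, leaving the box lying flat in the tray behind the lip and still resting against the buffer, and leave the cup, the jug and the tamper alone.

Things in the scene. Friction and masses are not known exactly. Their poses are not given: they have to be found in the camera images.
- tray: Fixed steel drip tray with a loading ramp, 350 mm long, 164 mm wide. Origin on the counter at the middle of the ramp's toe; x points level up the ramp and along the tray, y left, z up. The ramp (no rails) rises evenly from 0 to 22 mm height at x = 130 mm, about 10 degrees. A red sprung buffer on an adjustable stop waits at the back, its face anywhere from x = 278 to 302 mm: not measured, find it by feel.
- tray_lip (a point): Middle of the lip's crest, at tray x = 134 mm, 22 mm above the counter; the crest is level and 8 mm long in x. Behind it the dark tray floor drops to 12 mm above the counter. Rails 34 mm high (above the counter) flank the floor, 152 mm clear between them, with a slightly flared mouth near the lip. The buffer bar is 100 mm wide, square to the tray, 8 to 34 mm above the tray floor.
- bean_box_center (a point): Centre of the closed steel bean box (brass band, flush black lid): 120 mm long (x), 110 wide (y), 60 high (z), 0.4 to 0.6 kg, too wide to grip. It stands on the counter before the ramp, its x roughly up the ramp, up to 13 degrees askew. Push its -x face, low and slowly, with both fingers spread but within its width, and it squares up. Sliding takes 2 to 5 N on the level, to 9 N on the ramp.
- bean_box: The same bean box; origin at the centre of its underside, axes as for its centre.
- buffer (a joint): How far the red buffer is pressed in, in m: 0 free, positive pressed (towards the tray's +x). Stiff damped spring, about 5 N per mm; when let go it pushes the box back a little, until the box's friction holds it, still 0.3 to 1.0 mm in. Properly pressed between 1.0 and 4.0 mm (5 to 20 N), damaged beyond 4.8 mm (24 N). The box's sliding friction takes 2 to 5 N of a push.
- cup: White ceramic cup without handle, 84 mm across, 58 mm high, standing on the counter beside the tray. Origin at the centre of its underside. To be left alone.
- jug: Steel milk jug with a handle, 80 mm across, 90 mm high, on the counter beside the tray. Origin at the centre of its underside. To be left alone.
- tamper: Dark steel coffee tamper, 58 mm across at its foot, 80 mm high, on the counter beside the start of the box. Origin at the centre of its underside. To be left alone.
Things that resemble listed ones, but are neither listed nor needed, are in the scene too. What is shaped like the bean_box but pink is not meant.

How it is judged:
On the way, in this order (a step that is already met when the one before it is completed fails the run):
1. the middle of the box has been pushed past the crest of the lip (x of bean_box_center in the frame of tray above 0.15 m and y of bean_box_center in the frame of tray between -0.04 and 0.04 m), for 0.05 s.
2. the box, wholly behind the lip, presses the buffer in by 1.0 to 4.0 mm (5 to 20 N) for 0.4 s (value of joint buffer between 0.001 and 0.004 m and x of bean_box_center in the frame of tray above 0.203 m), for 0.4 s.
At the end, for the whole second after the job is handed in: The box lies flat (within 3 degrees) and square (within 7 degrees) on the tray floor, wholly behind the lip (its centre 203 to 260 mm along the tray from the ramp's toe, within 30 mm of the tray's middle line), at rest, resting against the buffer, which it holds in by 0.2 to 2 mm (x of bean_box_center in the frame of tray between 0.203 and 0.26 m and y of bean_box_center in the frame of tray between -0.03 and 0.03 m and angle between bean_box's own z axis and vertical below 0.05 rad and angle between the x axis of bean_box and the x axis of tray, either way round below 0.12 rad and linear speed of bean_box below 0.01 m/s and value of joint buffer between 0.0002 and 0.002 m); the robot touches nothing.
It fails at once if the buffer is driven in more than 4.8 mm (24 N) (value of joint buffer above 0.0048 m).
It fails at once if the bean box is tipped by more than 26 degrees (angle between bean_box's own z axis and vertical above 0.45 rad).
It fails at once if the cup, the jug or the tamper is moved more than 20 mm (distance of any of cup, jug, tamper from where it was at the start of the episode above 0.02 m).
It also fails if it takes over 72 s, if anything falls off the work surface, if the arm or the gripper's body presses on something with over 40 N, if the wrist force passes 120 N, or if a joint passes its speed limit or range.

## Working session

There is one attempt and no reset: what is moved stays moved. The work goes in short steps, Python scripts to look and compute and a tool call to move; the robot and the scene stay as the last step left them, time stands still between calls to the robot, and variables do not carry over. Pictures are saved under pics/ and viewed, and the job is handed in when it is done.

Besides the shell and the picture viewer there is one more tool, called after "Call:" in YAML: its name, and indented under it one key for each argument. send_rows: Moves the arm, as the interface text tells. Its arguments: {"type":"object","properties":{"motion":{"type":"array"},"squeeze":{"type":"number"}},"required":["motion"]}

```bash
mkdir -p pics; ls
python3 - <<'E'
from workcell import *
import cv2,numpy as np
o=get_obs();print(o)
for n in ("scene","side"):
    c=camera(n);np.savez(f"{n}0.npz",**c);cv2.imwrite(f"pics/{n}0.png",c["pixels"][:,:,::-1]);print(n,c["fovy"],c["cx"],c["cy"],c["view"])
E
```

```text
pics
{'clock': 0.0, 'joint_pos': array([ 1.31340542,  0.33285774, -0.06472046,  1.46096955,  0.02158539,
        1.3499212 , -0.08850761]), 'joint_velocities': array([-1.00582114e-04, -2.46993798e-04, -5.50758844e-04, -7.72646576e-04,
       -7.51281216e-05, -9.37226628e-04, -6.10372165e-04]), 'tau': array([ 5.35343970e-04, -6.25445938e+01,  4.95422271e-02, -3.91600156e+01,
        1.62740622e-02,  1.00633103e-02,  2.32782054e-05]), 'position': array([ 0.14531749, -0.60746396,  0.23051134]), 'ee_rot': array([-0.08290891,  0.70274897, -0.70172778,  0.08275334]), 'ft_force': array([ 0.2105937 ,  1.09010061, -0.53295399]), 'torque': array([ 0.01208517,  0.01404331, -0.0142925 ]), 'grip_width': 0.997775437863253}
scene 51.378453429601926 321.02643706726525 202.59358977110122 [[-0.46336548  0.88599198  0.01762483  0.17270026]
 [ 0.55206257  0.30416715 -0.77634352 -0.29787616]
 [-0.69319503 -0.35000078 -0.63006357  1.55548328]
 [ 0.          0.          0.          1.        ]]
side 56.97657588331025 316.9483911801489 193.38218672390983 [[-0.83939085 -0.54352307  0.00238274  0.50563953]
 [-0.32443218  0.49751058 -0.80450418  0.15558774]
 [ 0.43608115 -0.67606648 -0.5939422   0.70442899]
 [ 0.          0.          0.          1.        ]]
```

View pics/scene0.png

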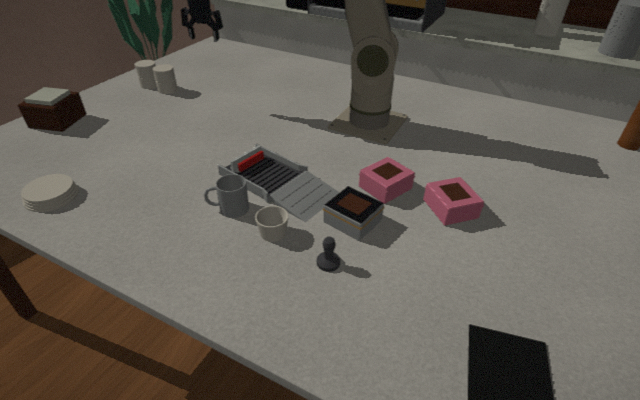

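View pics/side0.png

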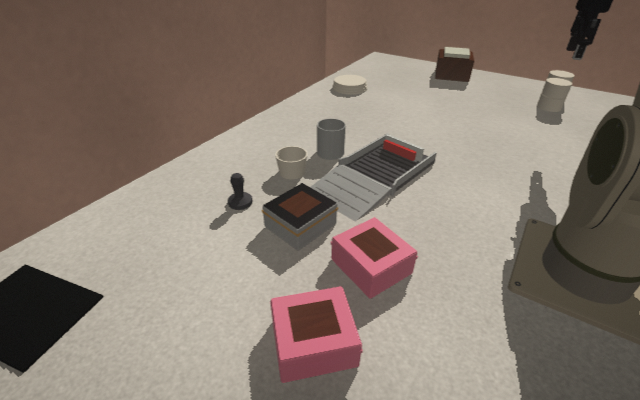

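The scene view shows three lookalikes. The steel box with brass band and black lid is at (353,212), and the pink decoys are at (386,178) and (453,200). The side view has the steel box at (300,215), with decoys at (373,255) and (315,330). I choose the black-lidded steel one. The tray is at (280,180) in the scene view, with its red buffer at (252,160) and ramp toe near (325,205). The jug is at (232,197), the cup at (272,224) and the tamper at (328,255).

```bash
cat > h.py <<'E'
import numpy as np,cv2
def load(n): return dict(np.load(n+".npz"))
def cloud(c):
    h,w=c["range_z"].shape;f=h/2/np.tan(np.radians(float(c["fovy"]))/2)
    u,v=np.meshgrid(np.arange(w),np.arange(h));z=c["range_z"]
    P=np.stack([(u-c["cx"])/f*z,(v-c["cy"])/f*z,z],-1)
    R=c["view"][:3,:3];t=c["view"][:3,3]
    W=(P-t)@R
    W[z==0]=np.nan
    return W
def proj(c,p):
    f=c["range_z"].shape[0]/2/np.tan(np.radians(float(c["fovy"]))/2)
    q=np.atleast_2d(p)@c["view"][:3,:3].T+c["view"][:3,3]
    return np.c_[q[:,0]/q[:,2]*f+c["cx"],q[:,1]/q[:,2]*f+c["cy"]]
E
python3 - <<'E'
from h import *
for n,pts in (("scene0",dict(box=(353,205),counter=(400,260),buf=(252,160),toe=(325,205),jug=(232,180),cup=(272,213),tam=(328,241),pink=(386,172),pink2=(453,190))),
 ("side0",dict(box=(300,203),counter=(200,300),buf=(400,148),toe=(335,195),jug=(331,125),cup=(291,155),tam=(237,177),pink=(373,244)))):
    c=load(n);W=cloud(c)
    for k,(u,v) in pts.items(): print(n,k,W[v,u].round(4))
    # box top
    b=(300,203) if n=="side0" else (353,205)
    p0=W[b[1],b[0]]
    m=(abs(W[...,2]-0.06)<0.006)&(np.hypot(W[...,0]-p0[0],W[...,1]-p0[1])<0.1)
    k,l=cv2.connectedComponents(m.astype(np.uint8));m=l==l[b[1],b[0]]
    r=cv2.minAreaRect((W[m][:,:2]*1000).astype(np.float32));print("boxtop",r,np.median(W[m][:,2]),m.sum())
    px=c["pixels"].astype(int);red=(px[...,0]>100)&(px[...,1]<60)&(px[...,2]<60)&(np.hypot(W[...,0]-p0[0],W[...,1]-p0[1])<0.5)
    A=W[red];print("red",red.sum(),A.min(0),A.max(0),cv2.minAreaRect((A[:,:2]*1000).astype(np.float32)))
    I=c["pixels"][:,:,::-1]
    x0,y0,x1,y1=(210,140,400,250) if n=="scene0" else (220,120,450,270)
    cv2.imwrite(f"pics/{n}_crop.png",cv2.resize(I[y0:y1,x0:x1],None,fx=3.4,fy=3.4,interpolation=cv2.INTER_CUBIC))
E
```

```text
scene0 box [0.5414 0.1804 0.0639]
scene0 counter [0.6094 0.3406 0.0031]
scene0 buf [ 0.4668 -0.19    0.0417]
scene0 toe [0.5707 0.1141 0.0588]
scene0 jug [ 0.6127 -0.151   0.0725]
scene0 cup [ 0.6455 -0.0024  0.0394]
scene0 tam [0.7057 0.1905 0.0798]
scene0 pink [0.3569 0.2018 0.0627]
scene0 pink2 [0.3496 0.3935 0.0634]
boxtop ((532.971923828125, 180.52182006835938), (119.48081970214844, 111.98876953125), 78.91561126708984) 0.06266562878953222 1306
red 57 [ 0.41004141 -0.22151032  0.03747448] [ 0.51047436 -0.18480889  0.05081368] ((461.03662109375, -201.50682067871094), (24.512529373168945, 99.05516052246094), 77.94032287597656)
side0 box [0.5323 0.1746 0.0613]
side0 counter [0.5657 0.4384 0.0012]
side0 buf [ 0.4575 -0.1948  0.043 ]
side0 toe [0.5206 0.0455 0.0067]
side0 jug [ 0.6601 -0.1632  0.0709]
side0 cup [ 0.6948 -0.0134  0.0339]
side0 tam [0.6923 0.1925 0.0791]
side0 pink [0.3477 0.2028 0.0621]
boxtop ((531.2279663085938, 179.180419921875), (119.47608184814453, 110.40628051757812), 79.09480285644531) 0.06172024089197503 1957
red 123 [ 0.31235631 -0.21035318  0.0249721 ] [0.50815131 0.430454   0.06478322] ((383.89581298828125, 99.32974243164062), (88.81788635253906, 661.0560302734375), 14.49245834350586)
```

View pics/scene0_crop.png

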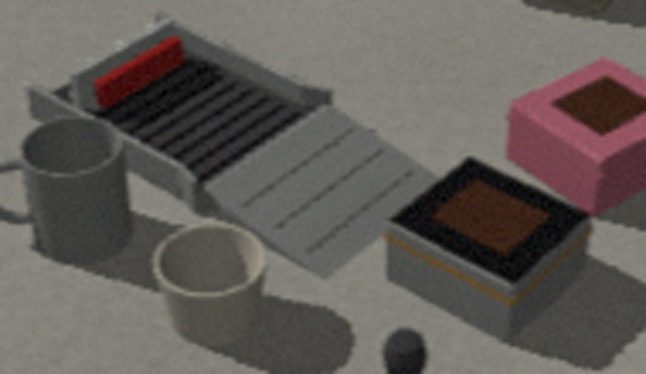

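View pics/side0_crop.png

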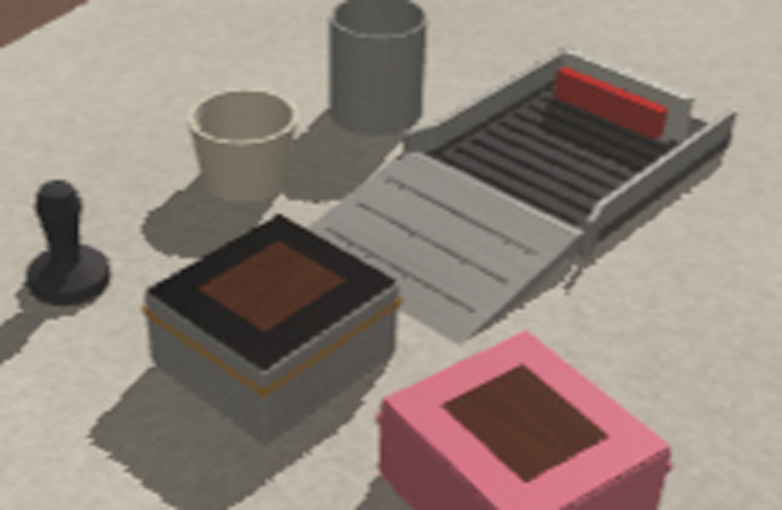

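Run:
```python
from h import *
from scipy.optimize import least_squares
def ray(c,uv,z):
    f=c["range_z"].shape[0]/2/np.tan(np.radians(float(c["fovy"]))/2)
    d=np.array([(uv[0]-c["cx"])/f,(uv[1]-c["cy"])/f,1])@c["view"][:3,:3]
    o=-c["view"][:3,3]@c["view"][:3,:3]
    return o+d*(z-o[2])/d[2]
S=load("scene0");D=load("side0")
print("toe L/R scene",ray(S,(305.6,220.9),0),ray(S,(338.5,192.9),0)," side R",ray(D,(355.3,220),0))
print("lip scene L/R",ray(S,(270.3,194.4),.022),ray(S,(308.5,170.9),.022)," side",ray(D,(342,165),.022),ray(D,(391.2,189.1),.022))
# height fit: cloud of tray
def model(p,W):
    x=(W[:,0]-p[0])*np.cos(p[2])+(W[:,1]-p[1])*np.sin(p[2])
    y=-(W[:,0]-p[0])*np.sin(p[2])+(W[:,1]-p[1])*np.cos(p[2])
    return x,y
p0=[0.53,0.085,-np.pi/2-0.2]
for n,c in (("scene",S),("side",D)):
    W=cloud(c).reshape(-1,3);px=c["pixels"].reshape(-1,3).astype(int)
    x,y=model([.53,.09,-1.79],W)
    print(n,"mean profile")
    ok=(abs(y)<0.05)
    for a in np.arange(-0.02,0.36,0.02):
        m=ok&(abs(x-a)<0.004)
        if m.sum()>3: print(round(a,2),m.sum(),np.median(W[m,2]).round(4))
```

```text
toe L/R scene [0.59177826 0.06760112 0.        ] [0.43748816 0.09175484 0.        ]  side R [0.43839491 0.09394849 0.        ]
lip scene L/R [ 0.56303686 -0.06245215  0.022     ] [ 0.40910038 -0.02447609  0.022     ]  side [ 0.56301641 -0.06146883  0.022     ] [ 0.4088992  -0.03131552  0.022     ]
scene mean profile
-0.02 21 0.0013
0.0 33 0.0011
0.02 75 0.0041
0.04 70 0.0073
0.06 71 0.0105
0.08 74 0.0138
0.1 71 0.0174
0.12 68 0.0208
0.14 56 0.0231
0.16 52 0.0138
0.18 51 0.0139
0.2 48 0.0138
0.22 48 0.0139
0.24 48 0.0139
0.26 50 0.0138
0.28 41 0.0142
0.3 53 0.0226
0.32 31 0.0528
side mean profile
0.0 4 -0.0
0.02 19 0.0024
0.04 94 0.006
0.06 92 0.0092
0.08 93 0.0128
0.1 88 0.0162
0.12 83 0.0192
0.14 73 0.0225
0.16 49 0.0129
0.18 67 0.0128
0.2 63 0.013
0.22 57 0.0128
0.24 57 0.0126
0.26 55 0.0129
0.28 42 0.0126
0.3 79 0.0136
0.32 46 0.0522
```

Run:
```python
from h import *
S=load("scene0");D=load("side0")
A=np.vstack([cloud(S).reshape(-1,3),cloud(D).reshape(-1,3)-[0,0,0]])
A=A[np.isfinite(A[:,0])]
yaw=-1.782;p=np.array([.515,.082])
d=np.array([np.cos(yaw),np.sin(yaw)]);n=np.array([-d[1],d[0]])
x=(A[:,:2]-p)@d;y=(A[:,:2]-p)@n;z=A[:,2]
for nm,sel in (("rail",(z>.0325)&(z<.0385)&(x>.16)&(x<.30)),):
    for s in(1,-1):
        m=sel&(y*s>.06)&(y*s<.1)
        k=np.polyfit(x[m],y[m],1);print(nm,s,m.sum(),k,np.percentile(y[m],[2,50,98]))
# ramp edges: z vs ramp height
hm=(x>.03)&(x<.12)&(abs(z-x*.1692)<.008)&(abs(y)<.1)&(z>.006)
for a in np.arange(.05,.13,.015):
    m=hm&(abs(x-a)<.007);print(round(a,3),np.percentile(y[m],[1,99]).round(4))
# toe offset from ramp slope fits
m=(x>.04)&(x<.11)&(abs(y)<.06)&(z<.03)
print("ramp fit",np.polyfit(x[m],z[m],1),np.linalg.lstsq(np.c_[x[m],y[m],np.ones(m.sum())],z[m],rcond=None)[0])
# things in tray coords
for nm,q in dict(box=(.532,.180),lipL=(.563,-.062),lipR=(.409,-.028),toeL=(.5918,.0676),toeR=(.438,.0928)).items():
    q=np.array(q)-p;print(nm,(q@d).round(4),(q@n).round(4))
# objects beside
for nm,q in dict(jug=(.635,-.157),cup=(.67,-.008),tam=(.70,.19),pink=(.35,.2)).items():
    m=(np.hypot(A[:,0]-q[0],A[:,1]-q[1])<.08)&(z>.02)&(x<.5)
    if nm in("jug","cup"): m&=z>.045
    print(nm,np.c_[A[m].min(0),A[m].max(0)].round(3).tolist(), "traycoords x",x[m].min().round(3),x[m].max().round(3),"y",y[m].min().round(3),y[m].max().round(3))
```

```text
rail 1 126 [-0.00554723  0.08561133] [0.06711932 0.08489132 0.0891497 ]
rail -1 146 [ 0.01992521 -0.0771207 ] [-0.07688482 -0.07256374 -0.06825352]
0.05 [-0.0788  0.084 ]
0.065 [-0.078  0.084]
0.08 [-0.0782  0.0846]
0.095 [-0.0776  0.0846]
0.11 [-0.0769  0.0853]
0.125 [-0.0748  0.0851]
ramp fit [0.17121643 0.00142019] [0.17122055 0.00343506 0.00142145]
box -0.0994 -0.0039
lipL 0.1307 0.0771
lipR 0.1298 -0.0806
toeL -0.002 0.0781
toeR 0.0056 -0.0776
jug [[0.602, 0.688], [-0.192, -0.088], [0.045, 0.094]] traycoords x 0.138 0.233 y 0.128 0.225
cup [[0.632, 0.716], [-0.025, 0.059], [0.045, 0.062]] traycoords x -0.012 0.072 y 0.127 0.211
tam [[0.685, 0.716], [0.176, 0.207], [0.02, 0.083]] traycoords x -0.162 -0.13 y 0.142 0.175
pink [[0.273, 0.424], [0.129, 0.275], [0.02, 0.068]] traycoords x -0.148 -0.018 y -0.257 -0.119
```

```bash
cat >> h.py <<'E'
from scipy.spatial.transform import Rotation as Ro
YAW=-1.77;P0=np.array([.518,.0815])
d=np.array([np.cos(YAW),np.sin(YAW),0]);n=np.array([-d[1],d[0],0])
def target_R(th,s=1):
    y=np.array([0,0,-1])*np.cos(th)+d*np.sin(th);z=s*n
    return Ro.from_matrix(np.c_[np.cross(y,z),y,z])
def tw(x,y,z): return np.r_[P0,0]+d*x+n*y+[0,0,z]
def rel(o,pos,R):
    R0=Ro.from_quat(o["ee_rot"]);return R0.inv().apply(pos-o["position"]),(R0.inv()*R).as_rotvec()
def tray(p):
    q=np.array(p)-np.r_[P0,0];return np.array([q@d,q@n,q[2]])
E
python3 - <<'E'
from h import *
from workcell import *
o=get_obs()
print(Ro.from_quat(o["ee_rot"]).as_matrix().round(3))
for s in(1,-1):
    for p in ((-.23,-.006,.2),):
        a,b=rel(o,tw(*p),target_R(np.radians(18),s));print(s,tw(*p).round(3),a.round(4),b.round(4),np.degrees(np.linalg.norm(b)))
E
```

```text
[[-0.973 -0.     0.233]
 [-0.233  0.001 -0.973]
 [ 0.    -1.    -0.001]]
1 [0.558 0.308 0.2  ] [-0.614   0.0316 -0.7946] [ 0.1796 -1.1269 -0.2801] 67.32091712729179
-1 [0.558 0.308 0.2  ] [-0.614   0.0316 -0.7946] [0.3152 1.9857 0.2021] 115.77553598982693
```

Run:
```python
from h import *
from workcell import *
o=get_obs()
R0=Ro.from_quat(o["ee_rot"])
for p in ((.45,-.35,.25),(.6,0,.25)):
    print(R0.inv().apply(np.array(p)-o["position"]).round(3))
```

```text
[-0.356 -0.019 -0.18 ]
[-0.584 -0.019 -0.485]
```

Call:
send_rows:
  motion:
    - [60,-0.178,-0.01,-0.09,0,-0.3,0]
    - [60,-0.178,-0.01,-0.09,0,-0.3,0]
    - [60,-0.178,-0.01,-0.09,0,-0.3,0]
    - [60,-0.178,-0.01,-0.09,0,-0.3,0]
    - [60,-0.178,-0.01,-0.09,0,-0.3,0]
    - [60,-0.356,-0.019,-0.18,0,-0.6,0]
    - [60,-0.356,-0.019,-0.18,0,-0.6,0]
    - [60,-0.356,-0.019,-0.18,0,-0.6,0]
    - [60,-0.356,-0.019,-0.18,0,-0.6,0]
    - [60,-0.356,-0.019,-0.18,0,-0.6,0]

```text
clock: 0.93
position: [0.452, -0.347, 0.2503]
ee_rot: [-0.287, 0.646, -0.646, 0.288]
ft_force: [0.5, 0.6, -0.4]
grip_width: 0.597
```

Run:
```python
from h import *
from workcell import *
o=get_obs();print(o["position"],o["joint_pos"].round(2),o["clock"])
R0=Ro.from_quat(o["ee_rot"])
for p in ((.62,0,.25),): print(R0.inv().apply(np.array(p)-o["position"]).round(3))
print(rel(o,tw(-.23,-.006,.2),target_R(np.radians(18))))
```

```text
[ 0.45196328 -0.3470279   0.25034298] [ 0.9   0.23 -0.39  1.57  0.09  1.37 -0.22] 0.9333
[-0.37   0.001 -0.107]
(array([-0.55742906,  0.05078253, -0.36005293]), array([ 0.08380223, -0.52976524, -0.30736405]))
```

Call:
send_rows:
  motion:
    - [60,-0.37,0,-0.107,0,-0.3,0]
    - [60,-0.37,0,-0.107,0,-0.3,0]
    - [60,-0.37,0,-0.107,0,-0.3,0]
    - [60,-0.37,0,-0.107,0,-0.3,0]
    - [60,-0.37,0,-0.107,0,-0.3,0]
    - [60,-0.37,0,-0.107,0,-0.3,0]
    - [60,-0.37,0,-0.107,0,-0.3,0]
    - [60,-0.37,0,-0.107,0,-0.3,0]
    - [60,-0.37,0,-0.107,0,-0.3,0]
    - [60,-0.37,0,-0.107,0,-0.3,0]

```text
clock: 1.77
position: [0.6197, 0.0042, 0.2498]
ee_rot: [-0.382, 0.596, -0.594, 0.383]
ft_force: [-0.6, -0.0, 0.1]
grip_width: 0.6
```

Run:
```python
from h import *
from workcell import *
o=get_obs();print(o["position"],o["joint_pos"].round(2),o["clock"])
print(rel(o,tw(-.23,-.006,.2),target_R(np.radians(18))))
```

```text
[0.61970213 0.00422699 0.24977297] [ 0.4   0.38 -0.63  1.42  0.22  1.41 -0.66] 1.7667
(array([-0.25056507,  0.05095007, -0.18252024]), array([ 0.0374167 , -0.22671565, -0.31631431]))
```

Call:
send_rows:
  motion:
    - [60,-0.25,0.02,-0.182,0.037,-0.227,-0.316]
    - [60,-0.25,0.02,-0.182,0.037,-0.227,-0.316]
    - [60,-0.25,0.02,-0.182,0.037,-0.227,-0.316]
    - [60,-0.25,0.02,-0.182,0.037,-0.227,-0.316]
    - [60,-0.25,0.02,-0.182,0.037,-0.227,-0.316]
    - [60,-0.25,0.02,-0.182,0.037,-0.227,-0.316]
    - [60,-0.25,0.02,-0.182,0.037,-0.227,-0.316]
    - [60,-0.25,0.05,-0.182,0.037,-0.227,-0.316]
    - [60,-0.25,0.05,-0.182,0.037,-0.227,-0.316]
    - [60,-0.25,0.05,-0.182,0.037,-0.227,-0.316]

```text
clock: 2.6
position: [0.5582, 0.3003, 0.1981]
ee_rot: [0.529, -0.471, 0.612, -0.353]
ft_force: [0.1, -0.4, 0.3]
grip_width: 0.603
```

Run:
```python
from h import *
from workcell import *
o=get_obs();print(tray(o["position"]),o["joint_pos"].round(2),o["clock"],o["ft_force"])
print(rel(o,tw(-.215,-.006,.02),target_R(np.radians(18))))
c=camera("wrist");cv2.imwrite("pics/w1.png",c["pixels"][:,:,::-1])
c=camera("side");np.savez("side1.npz",**c);cv2.imwrite("pics/s1.png",c["pixels"][:,:,::-1])
```

```text
[-0.22239551 -0.00387143  0.19807278] [-0.25  0.64 -0.68  1.24  0.53  1.68 -1.11] 2.6 [ 0.09861126 -0.41721341  0.27899922]
(array([-0.04900215,  0.17136266, -0.00166351]), array([ 0.0038487 , -0.00402084,  0.00592296]))
```

View pics/w1.png

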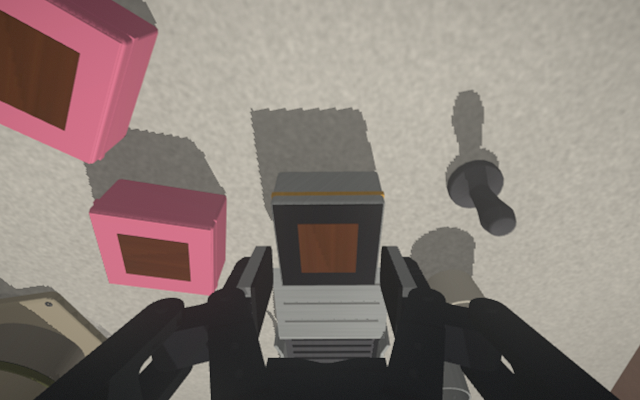

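View pics/s1.png

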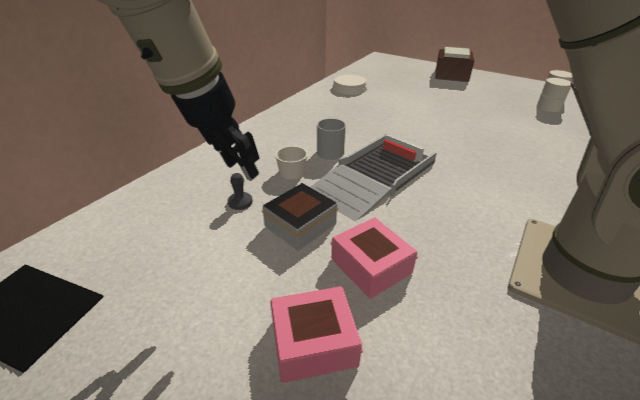

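The wrist view shows the steel box at (328,240), lined up square with the ramp beyond it at (330,310). The tamper is at (475,185), clear of the tool. Next I go down behind the box.

Call:
send_rows:
  motion:
    - [60,-0.025,0.085,-0.002,0,0,0.003]
    - [60,-0.025,0.085,-0.002,0,0,0.003]
    - [60,-0.05,0.171,-0.002,0.004,-0.004,0.006]
    - [60,-0.05,0.171,-0.002,0.004,-0.004,0.006]
    - [60,-0.051,0.176,-0.002,0.004,-0.004,0.006]
    - [60,-0.051,0.176,-0.002,0.004,-0.004,0.006]
    - [60,-0.051,0.176,-0.002,0.004,-0.004,0.006]
    - [60,-0.051,0.176,-0.002,0.004,-0.004,0.006]

```text
clock: 3.37
position: [0.558, 0.2944, 0.0204]
ee_rot: [0.524, -0.471, 0.612, -0.358]
ft_force: [-1.6, -0.0, -0.0]
grip_width: 0.597
```

```bash
cat > st.py <<'E'
from h import *
from workcell import *
def st():
    o=get_obs();R=Ro.from_quat(o["ee_rot"]).as_matrix();f=o["ft_force"]
    print("t",round(o["clock"],2),"tray",tray(o["position"]).round(4),"F d,n,up",(f@d).round(1),(f@n).round(1),f[2].round(1),"Mz",o["torque"].round(2),"tiltdeg",np.degrees(np.arctan2(R[:,1]@d,-R[2,1])).round(2),"jawyaw",np.degrees(np.arctan2(R[:,2]@d,R[:,2]@n)).round(2))
    return o
if __name__=="__main__": st()
E
python3 st.py
```

```text
t 3.37 tray [-0.2166 -0.0029  0.0204] F d,n,up 0.4 -1.6 -0.0 Mz [ 0.32 -0.03 -0.03] tiltdeg 17.68 jawyaw 0.21
```

Call:
send_rows:
  motion:
    - [60,0.012,0.006,-0.001,0,0,0]
    - [60,0.024,0.012,-0.002,0,0,0]
    - [60,0.036,0.018,-0.003,0,0,0]
    - [60,0.036,0.018,-0.003,0,0,0]

```text
clock: 3.7
position: [0.547, 0.2533, 0.0136]
ee_rot: [0.524, -0.471, 0.613, -0.357]
ft_force: [0.5, -0.7, 0.0]
grip_width: 0.597
```

```bash
python3 st.py
```

```text
t 3.7 tray [-0.1742 -0.0056  0.0136] F d,n,up 0.6 0.6 0.0 Mz [ 0.32 -0.07 -0.01] tiltdeg 17.83 jawyaw 0.3
```

Call:
send_rows:
  motion:
    - [60,0.0024,0.0008,0,0,0,0]
    - [60,0.0048,0.0015,0,0,0,0]
    - [60,0.0072,0.0023,0,0,0,0]
    - [60,0.0095,0.003,0,0,0,0]
    - [60,0.012,0.0038,0,0,0,0]
    - [60,0.0143,0.0045,0,0,0,0]
    - [60,0.0167,0.0053,0,0,0,0]
    - [60,0.019,0.006,0,0,0,0]
    - [60,0.0215,0.0068,0,0,0,0]
    - [60,0.024,0.0076,0,0,0,0]

```text
clock: 4.53
position: [0.5403, 0.2307, 0.0113]
ee_rot: [0.526, -0.471, 0.611, -0.358]
ft_force: [0.4, 3.3, 2.3]
grip_width: 0.594
```

```bash
python3 st.py
```

```text
t 4.53 tray [-0.1507 -0.0076  0.0113] F d,n,up -3.3 -0.2 2.3 Mz [ 0.93 -0.19  0.04] tiltdeg 17.82 jawyaw 0.14
```

Call:
send_rows:
  motion:
    - [60,0.0032,-0.002,0,0,0,0]
    - [60,0.0056,-0.0013,0,0,0,0]
    - [60,0.008,-0.0005,0,0,0,0]
    - [60,0.0105,0.0002,0,0,0,0]
    - [60,0.013,0.001,0,0,0,0]
    - [60,0.0153,0.0017,0,0,0,0]
    - [60,0.0177,0.0025,0,0,0,0]
    - [60,0.02,0.0032,0,0,0,0]
    - [60,0.0225,0.004,0,0,0,0]
    - [60,0.025,0.0047,0,0,0,0]

```text
clock: 5.37
position: [0.5352, 0.2056, 0.0143]
ee_rot: [0.526, -0.471, 0.612, -0.357]
ft_force: [1.0, 3.3, -1.1]
grip_width: 0.595
```

Run:
```python
from st import *
st()
c=camera("side");np.savez("side2.npz",**c);cv2.imwrite("pics/s2.png",c["pixels"][100:280,180:460,::-1].repeat(2,0).repeat(2,1))
W=cloud(c);T=W.copy();m=(W[...,2]>.056)&(W[...,2]<.069)&(np.hypot(W[...,0]-.527,W[...,1]-.15)<.1)
px=c["pixels"].astype(int)
k,l,s,_=cv2.connectedComponentsWithStats(m.astype(np.uint8));j=1+s[1:,4].argmax();r=cv2.minAreaRect((W[l==j][:,:2]*1000).astype(np.float32));print(r,tray(np.r_[np.array(r[0])/1000,0]))
```

```text
t 5.37 tray [-0.125  -0.0077  0.0143] F d,n,up -3.4 0.4 -1.1 Mz [ 0.96 -0.21  0.09] tiltdeg 17.85 jawyaw 0.15
((523.1073608398438, 139.381103515625), (119.86043548583984, 109.41849517822266), 78.21275329589844) [-0.05774716 -0.00644766  0.        ]
```

View pics/s2.png

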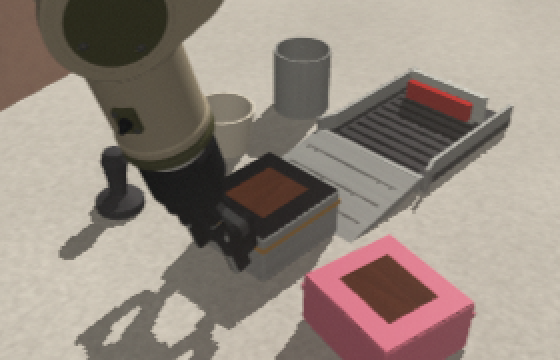

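Call:
send_rows:
  motion:
    - [60,0.0024,0.0008,0,0,0,0]
    - [60,0.0048,0.0015,0,0,0,0]
    - [60,0.0072,0.0023,0,0,0,0]
    - [60,0.0095,0.003,0,0,0,0]
    - [60,0.012,0.0038,0,0,0,0]
    - [60,0.0143,0.0045,0,0,0,0]
    - [60,0.0167,0.0053,0,0,0,0]
    - [60,0.019,0.006,0,0,0,0]
    - [60,0.0215,0.0068,0,0,0,0]
    - [60,0.024,0.0076,0,0,0,0]

```text
clock: 6.25
position: [0.5302, 0.1809, 0.0144]
ee_rot: [0.526, -0.471, 0.612, -0.357]
ft_force: [0.6, 1.6, -1.6]
grip_width: 0.599
```

```bash
python3 st.py
```

```text
t 6.25 tray [-0.0998 -0.0077  0.0144] F d,n,up -1.7 0.3 -1.6 Mz [ 0.93 -0.18 -0.02] tiltdeg 17.85 jawyaw 0.16
```

Call:
send_rows:
  motion:
    - [60,0.0024,0.0008,0,0,0,0]
    - [60,0.0048,0.0015,0,0,0,0]
    - [60,0.0072,0.0023,0,0,0,0]
    - [60,0.0095,0.003,0,0,0,0]
    - [60,0.012,0.0038,0,0,0,0]
    - [60,0.0143,0.0045,0,0,0,0]
    - [60,0.0167,0.0053,0,0,0,0]
    - [60,0.019,0.006,0,0,0,0]
    - [60,0.0215,0.0068,0,0,0,0]
    - [60,0.024,0.0076,0,0,0,0]

```text
clock: 7.08
position: [0.5251, 0.1562, 0.0146]
ee_rot: [0.526, -0.471, 0.612, -0.357]
ft_force: [0.4, 1.4, -2.4]
grip_width: 0.597
```

```bash
python3 st.py
```

```text
t 7.08 tray [-0.0747 -0.0078  0.0146] F d,n,up -1.4 0.1 -2.4 Mz [ 0.94 -0.19 -0.02] tiltdeg 17.85 jawyaw 0.16
```

Call:
send_rows:
  motion:
    - [60,0.0024,0.0008,0,0,0,0]
    - [60,0.0048,0.0015,0,0,0,0]
    - [60,0.0072,0.0023,0,0,0,0]
    - [60,0.0095,0.003,0,0,0,0]
    - [60,0.012,0.0038,0,0,0,0]
    - [60,0.0143,0.0045,0,0,0,0]
    - [60,0.0167,0.0053,0,0,0,0]
    - [60,0.019,0.006,0,0,0,0]
    - [60,0.0215,0.0068,0,0,0,0]
    - [60,0.024,0.0076,0,0,0,0]

```text
clock: 7.92
position: [0.5201, 0.1316, 0.0147]
ee_rot: [0.526, -0.471, 0.612, -0.357]
ft_force: [0.1, 2.0, -1.5]
grip_width: 0.598
```

Run:
```python
from st import *
st()
c=camera("side");np.savez("side3.npz",**c);cv2.imwrite("pics/s3.png",c["pixels"][100:280,180:460,::-1].repeat(2,0).repeat(2,1))
```

```text
t 7.92 tray [-0.0495 -0.0079  0.0147] F d,n,up -2.0 -0.3 -1.5 Mz [ 0.93 -0.2   0.01] tiltdeg 17.85 jawyaw 0.15
```

View pics/s3.png

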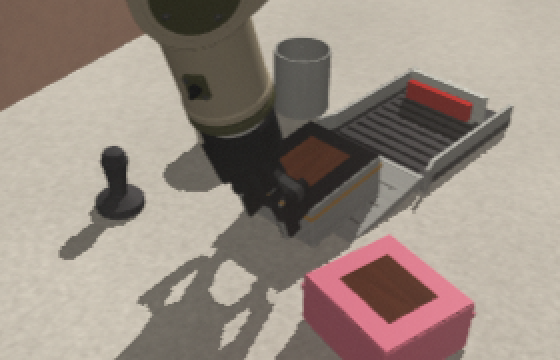

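Call:
send_rows:
  motion:
    - [60,0.0024,0.0008,0,0,0,0]
    - [60,0.0048,0.0015,0,0,0,0]
    - [60,0.0072,0.0023,0,0,0,0]
    - [60,0.0095,0.003,0,0,0,0]
    - [60,0.012,0.0038,0,0,0,0]
    - [60,0.0143,0.0045,0,0,0,0]
    - [60,0.0167,0.0053,0,0,0,0]
    - [60,0.019,0.006,0,0,0,0]
    - [60,0.0215,0.0068,0,0,0,0]
    - [60,0.024,0.0076,0,0,0,0]

```text
clock: 8.8
position: [0.515, 0.1069, 0.0148]
ee_rot: [0.526, -0.471, 0.612, -0.357]
ft_force: [0.4, 2.3, -2.1]
grip_width: 0.598
```

```bash
python3 st.py
```

```text
t 8.8 tray [-0.0243 -0.0079  0.0148] F d,n,up -2.4 -0.1 -2.1 Mz [ 0.95 -0.18  0.02] tiltdeg 17.85 jawyaw 0.16
```

Call:
send_rows:
  motion:
    - [60,0.0025,0.0004,0,0,0,0]
    - [60,0.005,0.0007,0,0,0,0]
    - [60,0.0075,0.001,0,0,0,0]
    - [60,0.01,0.0014,0,0,0,0]
    - [60,0.0125,0.0017,0,0,0,0]
    - [60,0.015,0.002,0,0,0,0]
    - [60,0.0175,0.0024,0,0,0,0]
    - [60,0.02,0.0028,0,0,0,0]
    - [60,0.0225,0.0031,0,0,0,0]
    - [60,0.025,0.0035,0,0,0,0]

```text
clock: 9.63
position: [0.51, 0.0826, 0.0193]
ee_rot: [0.526, -0.471, 0.612, -0.357]
ft_force: [0.5, 1.7, -2.7]
grip_width: 0.597
```

```bash
python3 st.py
```

```text
t 9.63 tray [ 0.0005 -0.008   0.0193] F d,n,up -1.7 0.2 -2.7 Mz [ 1.01 -0.19 -0.04] tiltdeg 17.85 jawyaw 0.16
```

Call:
send_rows:
  motion:
    - [60,0.0025,0.0004,0,0,0,0]
    - [60,0.005,0.0007,0,0,0,0]
    - [60,0.0075,0.001,0,0,0,0]
    - [60,0.01,0.0014,0,0,0,0]
    - [60,0.0125,0.0017,0,0,0,0]
    - [60,0.015,0.002,0,0,0,0]
    - [60,0.0175,0.0024,0,0,0,0]
    - [60,0.02,0.0028,0,0,0,0]
    - [60,0.0225,0.0031,0,0,0,0]
    - [60,0.025,0.0035,0,0,0,0]

```text
clock: 10.47
position: [0.5051, 0.0583, 0.0236]
ee_rot: [0.526, -0.471, 0.612, -0.357]
ft_force: [0.9, 3.3, -1.1]
grip_width: 0.599
```

```bash
python3 st.py
```

```text
t 10.47 tray [ 0.0253 -0.0081  0.0236] F d,n,up -3.4 0.2 -1.1 Mz [ 1.04 -0.15  0.02] tiltdeg 17.84 jawyaw 0.15
```

Call:
send_rows:
  motion:
    - [60,0.0025,0.0004,0,0,0,0]
    - [60,0.005,0.0007,0,0,0,0]
    - [60,0.0075,0.001,0,0,0,0]
    - [60,0.01,0.0014,0,0,0,0]
    - [60,0.0125,0.0017,0,0,0,0]
    - [60,0.015,0.002,0,0,0,0]
    - [60,0.0175,0.0024,0,0,0,0]
    - [60,0.02,0.0028,0,0,0,0]
    - [60,0.0225,0.0031,0,0,0,0]
    - [60,0.025,0.0035,0,0,0,0]

```text
clock: 11.3
position: [0.5001, 0.034, 0.028]
ee_rot: [0.526, -0.471, 0.612, -0.357]
ft_force: [1.7, 3.8, -0.1]
grip_width: 0.6
```

Run:
```python
from st import *
st()
c=camera("side");np.savez("side4.npz",**c);cv2.imwrite("pics/s4.png",c["pixels"][100:280,180:460,::-1].repeat(2,0).repeat(2,1))
```

```text
t 11.3 tray [ 0.0501 -0.0081  0.028 ] F d,n,up -4.1 0.9 -0.1 Mz [ 1.07 -0.22  0.05] tiltdeg 17.84 jawyaw 0.14
```

View pics/s4.png

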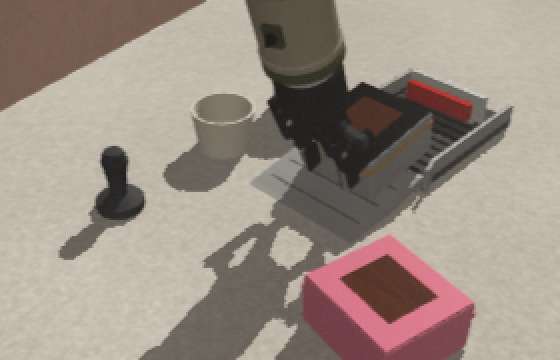

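Call:
send_rows:
  motion:
    - [60,0.002,0.0003,0,0,0,0]
    - [60,0.004,0.0006,0,0,0,0]
    - [60,0.006,0.0008,0,0,0,0]
    - [60,0.008,0.0011,0,0,0,0]
    - [60,0.01,0.0014,0,0,0,0]
    - [60,0.012,0.0017,0,0,0,0]
    - [60,0.014,0.002,0,0,0,0]
    - [60,0.016,0.0022,0,0,0,0]
    - [60,0.018,0.0025,0,0,0,0]
    - [60,0.02,0.0028,0,0,0,0]

```text
clock: 12.18
position: [0.4964, 0.0149, 0.0316]
ee_rot: [0.526, -0.471, 0.612, -0.358]
ft_force: [0.5, 5.7, 4.1]
grip_width: 0.6
```

```bash
python3 st.py
```

```text
t 12.18 tray [ 0.0696 -0.008   0.0316] F d,n,up -5.7 -0.7 4.1 Mz [ 1.33 -0.26 -0.05] tiltdeg 17.81 jawyaw 0.13
```

Call:
send_rows:
  motion:
    - [60,0.002,0.0003,0,0,0,0]
    - [60,0.004,0.0006,0,0,0,0]
    - [60,0.006,0.0008,0,0,0,0]
    - [60,0.008,0.0011,0,0,0,0]
    - [60,0.01,0.0014,0,0,0,0]
    - [60,0.012,0.0017,0,0,0,0]
    - [60,0.014,0.002,0,0,0,0]
    - [60,0.016,0.0022,0,0,0,0]
    - [60,0.018,0.0025,0,0,0,0]
    - [60,0.02,0.0028,0,0,0,0]

```text
clock: 13.02
position: [0.492, -0.0051, 0.0348]
ee_rot: [0.526, -0.471, 0.612, -0.357]
ft_force: [-0.8, 1.6, -0.7]
grip_width: 0.603
```

Run:
```python
from st import *
st()
c=camera("side");np.savez("side5.npz",**c);cv2.imwrite("pics/s5.png",c["pixels"][100:280,180:460,::-1].repeat(2,0).repeat(2,1))
```

```text
t 13.02 tray [ 0.09   -0.0083  0.0348] F d,n,up -1.4 -1.1 -0.7 Mz [ 0.77 -0.15  0.04] tiltdeg 17.85 jawyaw 0.15
```

View pics/s5.png

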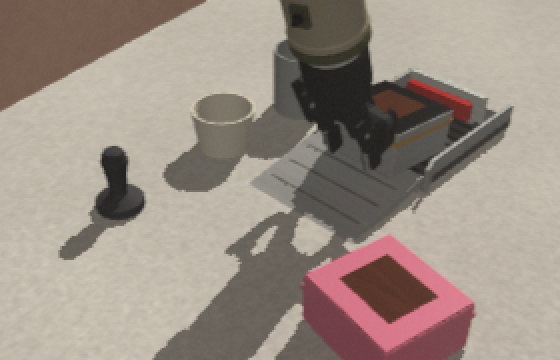

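Call:
send_rows:
  motion:
    - [60,0.002,0.0003,0,0,0,0]
    - [60,0.004,0.0006,0,0,0,0]
    - [60,0.006,0.0008,0,0,0,0]
    - [60,0.008,0.0011,0,0,0,0]
    - [60,0.01,0.0014,0,0,0,0]
    - [60,0.012,0.0017,0,0,0,0]
    - [60,0.014,0.002,0,0,0,0]
    - [60,0.016,0.0022,0,0,0,0]
    - [60,0.018,0.0025,0,0,0,0]
    - [60,0.02,0.0028,0,0,0,0]

```text
clock: 13.9
position: [0.488, -0.0246, 0.0383]
ee_rot: [0.526, -0.471, 0.612, -0.357]
ft_force: [0.4, 2.2, -1.6]
grip_width: 0.599
```

```bash
python3 st.py
```

```text
t 13.9 tray [ 0.1099 -0.0084  0.0383] F d,n,up -2.3 -0.0 -1.6 Mz [ 0.8  -0.17  0.01] tiltdeg 17.85 jawyaw 0.16
```

Call:
send_rows:
  motion:
    - [60,0.0019,0.0006,0,0,0,0]
    - [60,0.0038,0.0012,0,0,0,0]
    - [60,0.0057,0.0018,0,0,0,0]
    - [60,0.0076,0.0024,0,0,0,0]
    - [60,0.0095,0.003,0,0,0,0]
    - [60,0.0114,0.0036,0,0,0,0]
    - [60,0.0133,0.0043,0,0,0,0]
    - [60,0.0152,0.0049,0,0,0,0]
    - [60,0.0171,0.0055,0,0,0,0]
    - [60,0.019,0.0061,0,0,0,0]

```text
clock: 14.73
position: [0.484, -0.0441, 0.0383]
ee_rot: [0.526, -0.471, 0.612, -0.357]
ft_force: [1.3, 2.0, -2.5]
grip_width: 0.596
```

Run:
```python
from st import *
st()
c=camera("side");np.savez("side6.npz",**c);cv2.imwrite("pics/s6.png",c["pixels"][100:240,260:460,::-1].repeat(3,0).repeat(3,1))
```

```text
t 14.73 tray [ 0.1299 -0.0084  0.0383] F d,n,up -2.2 0.8 -2.5 Mz [ 0.8  -0.17  0.03] tiltdeg 17.85 jawyaw 0.16
```

View pics/s6.png

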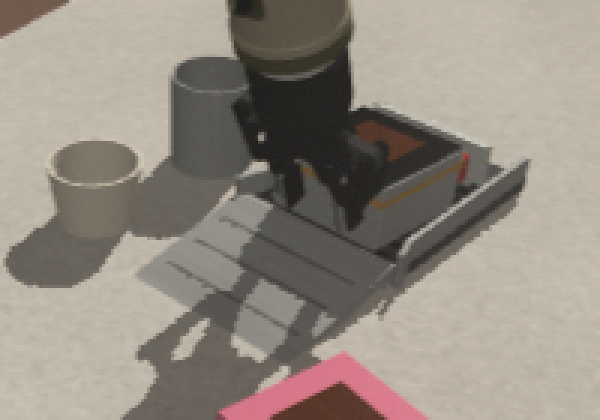

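Call:
send_rows:
  motion:
    - [60,0.0012,0.0004,0,0,0,0]
    - [60,0.0023,0.0007,0,0,0,0]
    - [60,0.0035,0.0011,0,0,0,0]
    - [60,0.0046,0.0015,0,0,0,0]
    - [60,0.0057,0.0018,0,0,0,0]
    - [60,0.0069,0.0022,0,0,0,0]
    - [60,0.008,0.0026,0,0,0,0]
    - [60,0.0092,0.0029,0,0,0,0]
    - [60,0.0103,0.0033,0,0,0,0]
    - [60,0.0115,0.0037,0,0,0,0]

```text
clock: 15.62
position: [0.4817, -0.0559, 0.0383]
ee_rot: [0.526, -0.471, 0.612, -0.357]
ft_force: [0.7, 1.6, -0.4]
grip_width: 0.6
```

Run:
```python
from st import *
st()
c=camera("side");np.savez("side7.npz",**c);cv2.imwrite("pics/s7.png",c["pixels"][100:240,260:460,::-1].repeat(3,0).repeat(3,1))
W=cloud(c);m=(W[...,2]>.064)&(W[...,2]<.08)
p=tray(W[0,0]);q=W-np.r_[P0,0];x=q@d;y=q@n
m&=(abs(y)<.065)&(x>.1)&(x<.3)
print("top x",np.nanpercentile(x[m],[1,99]),"y",np.nanpercentile(y[m],[1,99]),"z",np.median(W[m][:,2]))
A=np.c_[x[m],y[m],np.ones(m.sum())];print(np.linalg.lstsq(A,W[m][:,2],rcond=None)[0])
```

```text
t 15.62 tray [ 0.1419 -0.0084  0.0383] F d,n,up -1.8 0.4 -0.4 Mz [ 0.82 -0.19 -0.02] tiltdeg 17.85 jawyaw 0.15
top x [0.11709251 0.26635682] y [-0.06135561  0.04150027] z 0.07334502553169067
[0.016318   0.02056259 0.06966538]
```

View pics/s7.png

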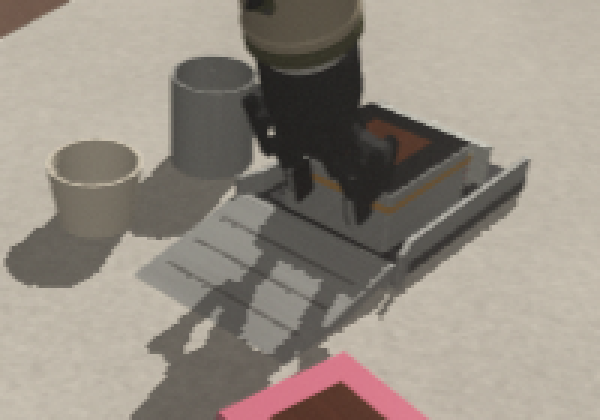

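Call:
send_rows:
  motion:
    - [60,0.0006,0.0002,0,0,0,0]
    - [60,0.0012,0.0004,0,0,0,0]
    - [60,0.0017,0.0006,0,0,0,0]
    - [60,0.0023,0.0007,0,0,0,0]
    - [60,0.0029,0.0009,0,0,0,0]
    - [60,0.0034,0.0011,0,0,0,0]
    - [60,0.004,0.0013,0,0,0,0]
    - [60,0.0046,0.0015,0,0,0,0]
    - [60,0.0051,0.0016,0,0,0,0]
    - [60,0.0057,0.0018,0,0,0,0]

```text
clock: 16.5
position: [0.4804, -0.0617, 0.0383]
ee_rot: [0.526, -0.471, 0.612, -0.357]
ft_force: [-0.1, 2.4, -0.6]
grip_width: 0.595
```

```bash
python3 st.py
```

```text
t 16.5 tray [ 0.1478 -0.0085  0.0383] F d,n,up -2.3 -0.6 -0.6 Mz [ 0.86 -0.16  0.06] tiltdeg 17.85 jawyaw 0.15
```

Call:
send_rows:
  motion:
    - [60,0.0003,0.0001,0,0,0,0]
    - [60,0.0006,0.0002,0,0,0,0]
    - [60,0.0009,0.0003,0,0,0,0]
    - [60,0.0012,0.0004,0,0,0,0]
    - [60,0.0014,0.0005,0,0,0,0]
    - [60,0.0017,0.0006,0,0,0,0]
    - [60,0.002,0.0006,0,0,0,0]
    - [60,0.0023,0.0007,0,0,0,0]
    - [60,0.0026,0.0008,0,0,0,0]
    - [60,0.0029,0.0009,0,0,0,0]

```text
clock: 17.33
position: [0.4798, -0.0647, 0.0383]
ee_rot: [0.526, -0.471, 0.612, -0.357]
ft_force: [0.5, 2.3, -1.3]
grip_width: 0.6
```

```bash
python3 st.py
```

```text
t 17.33 tray [ 0.1508 -0.0085  0.0383] F d,n,up -2.4 0.1 -1.3 Mz [ 0.8  -0.12  0.03] tiltdeg 17.85 jawyaw 0.16
```

Call:
send_rows:
  motion:
    - [60,0.0003,0.0001,0,0,0,0]
    - [60,0.0006,0.0002,0,0,0,0]
    - [60,0.0009,0.0003,0,0,0,0]
    - [60,0.0012,0.0004,0,0,0,0]
    - [60,0.0014,0.0005,0,0,0,0]
    - [60,0.0017,0.0006,0,0,0,0]
    - [60,0.002,0.0006,0,0,0,0]
    - [60,0.0023,0.0007,0,0,0,0]
    - [60,0.0026,0.0008,0,0,0,0]
    - [60,0.0029,0.0009,0,0,0,0]

```text
clock: 18.17
position: [0.4792, -0.067, 0.0383]
ee_rot: [0.526, -0.471, 0.611, -0.358]
ft_force: [-0.3, 5.7, -0.8]
grip_width: 0.596
```

```bash
python3 st.py
```

```text
t 18.17 tray [ 0.1532 -0.0086  0.0383] F d,n,up -5.5 -1.4 -0.8 Mz [ 1.67 -0.05 -0.09] tiltdeg 17.8 jawyaw 0.13
```

Force rose from 2.3 to 5.5 N, so the box has met the buffer. I'll press on in small steps.

Call:
send_rows:
  motion:
    - [60,0.0002,0.0001,0,0,0,0]
    - [60,0.0004,0.0001,0,0,0,0]
    - [60,0.0006,0.0002,0,0,0,0]
    - [60,0.0008,0.0003,0,0,0,0]
    - [60,0.001,0.0003,0,0,0,0]
    - [60,0.001,0.0003,0,0,0,0]

```text
clock: 18.67
position: [0.479, -0.0674, 0.0383]
ee_rot: [0.526, -0.471, 0.611, -0.358]
ft_force: [-0.6, 7.0, -1.1]
grip_width: 0.598
```

```bash
python3 st.py
```

```text
t 18.67 tray [ 0.1537 -0.0087  0.0383] F d,n,up -6.8 -1.9 -1.1 Mz [ 1.92  0.06 -0.15] tiltdeg 17.77 jawyaw 0.1
```

Call:
send_rows:
  motion:
    - [60,0.0003,0.0001,0,0,0,0]
    - [60,0.0006,0.0002,0,0,0,0]
    - [60,0.0009,0.0003,0,0,0,0]
    - [60,0.0012,0.0004,0,0,0,0]
    - [60,0.0015,0.0005,0,0,0,0]
    - [60,0.0019,0.0006,0,0,0,0]
    - [60,0.0019,0.0006,0,0,0,0]

```text
clock: 19.25
position: [0.4788, -0.0682, 0.0383]
ee_rot: [0.526, -0.471, 0.611, -0.359]
ft_force: [-0.8, 11.5, -0.1]
grip_width: 0.598
```

```bash
python3 st.py
```

```text
t 19.25 tray [ 0.1545 -0.0088  0.0383] F d,n,up -11.1 -3.1 -0.1 Mz [ 2.6   0.16 -0.15] tiltdeg 17.69 jawyaw 0.04
```

Call:
send_rows:
  motion:
    - [60,0.0003,0.0001,0,0,0,0]
    - [60,0.0006,0.0002,0,0,0,0]
    - [60,0.0009,0.0003,0,0,0,0]
    - [60,0.0012,0.0004,0,0,0,0]
    - [60,0.0015,0.0005,0,0,0,0]
    - [60,0.0018,0.0006,0,0,0,0]
    - [60,0.0018,0.0006,0,0,0,0]

```text
clock: 19.83
position: [0.4786, -0.069, 0.0382]
ee_rot: [0.526, -0.471, 0.61, -0.359]
ft_force: [-1.2, 16.2, 0.0]
grip_width: 0.6
```

```bash
python3 st.py
```

```text
t 19.83 tray [ 0.1553 -0.0089  0.0382] F d,n,up -15.7 -4.3 0.0 Mz [ 3.36  0.28 -0.25] tiltdeg 17.61 jawyaw -0.01
```

Call:
send_rows:
  motion:
    - [60,0,0,0,0,0,0]
    - [60,0,0,0,0,0,0]
    - [60,0,0,0,0,0,0]
    - [60,0,0,0,0,0,0]
    - [60,0,0,0,0,0,0]
    - [60,0,0,0,0,0,0]
    - [60,0,0,0,0,0,0]
    - [60,0,0,0,0,0,0]
    - [60,0,0,0,0,0,0]
    - [60,0,0,0,0,0,0]

```text
clock: 20.67
position: [0.4785, -0.069, 0.0382]
ee_rot: [0.526, -0.471, 0.61, -0.359]
ft_force: [-0.8, 15.0, 0.6]
grip_width: 0.598
```

Run:
```python
from st import *
st()
c=camera("side");cv2.imwrite("pics/s8.png",c["pixels"][100:240,260:460,::-1].repeat(3,0).repeat(3,1))
```

```text
t 20.67 tray [ 0.1553 -0.0089  0.0382] F d,n,up -14.5 -3.8 0.6 Mz [ 3.32  0.33 -0.25] tiltdeg 17.62 jawyaw -0.01
```

View pics/s8.png

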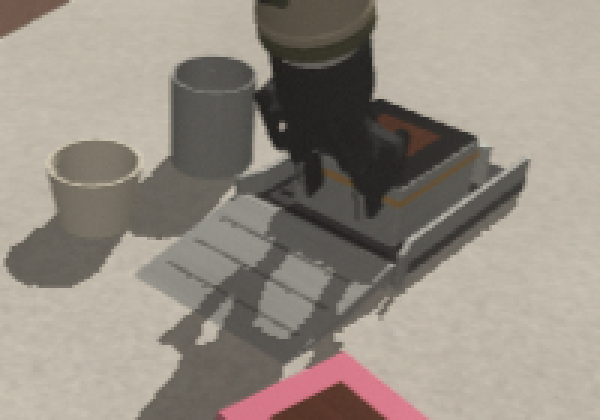

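Call:
send_rows:
  motion:
    - [60,-0.0008,-0.0003,0,0,0,0]
    - [60,-0.0016,-0.0005,0,0,0,0]
    - [60,-0.0024,-0.0008,0,0,0,0]
    - [60,-0.0032,-0.001,0,0,0,0]
    - [60,-0.004,-0.0013,0,0,0,0]
    - [60,-0.0048,-0.0015,0,0,0,0]
    - [60,-0.0056,-0.0018,0,0,0,0]
    - [60,-0.0064,-0.002,0,0,0,0]
    - [60,-0.0072,-0.0023,0,0,0,0]
    - [60,-0.008,-0.0026,0,0,0,0]

```text
clock: 21.55
position: [0.4801, -0.0648, 0.0385]
ee_rot: [0.526, -0.471, 0.612, -0.357]
ft_force: [-0.0, -0.1, 0.4]
grip_width: 0.603
```

```bash
python3 st.py
```

```text
t 21.55 tray [ 0.1509 -0.0083  0.0385] F d,n,up 0.1 0.0 0.4 Mz [ 0.32 -0.04  0.01] tiltdeg 17.89 jawyaw 0.2
```

Call:
send_rows:
  motion:
    - [60,-0.008,-0.003,0,0,0,0]
    - [60,-0.016,-0.006,0,0,0,0]
    - [60,-0.024,-0.009,0,0,0,0]
    - [60,-0.034,-0.03,0,0,0,0]
    - [60,-0.044,-0.06,0,0,0,0]
    - [60,-0.06,-0.1,0,0,0,0]
    - [60,-0.08,-0.13,0,0,0,0]
    - [60,-0.1,-0.16,0,0,0,0]
    - [60,-0.11,-0.18,0,0,0,0]
    - [60,-0.11,-0.18,0,0,0,0]

```text
clock: 22.38
position: [0.5129, 0.0985, 0.1794]
ee_rot: [0.525, -0.47, 0.611, -0.361]
ft_force: [0.4, 0.3, 1.4]
grip_width: 0.599
```

Run:
```python
from st import *
st()
for nm in("side","scene"):
    c=camera(nm);b=(100,240,260,460) if nm=="side" else (120,260,190,390)
    cv2.imwrite(f"pics/{nm}9.png",c["pixels"][b[0]:b[1],b[2]:b[3],::-1].repeat(3,0).repeat(3,1))
    W=cloud(c);q=W-np.r_[P0,0];x=q@d;y=q@n
    m=(W[...,2]>.068)&(W[...,2]<.078)&(abs(y)<.08)&(x>.13)&(x<.32)
    k,l,s,_=cv2.connectedComponentsWithStats(m.astype(np.uint8));j=1+s[1:,4].argmax();A=W[l==j]
    r=cv2.minAreaRect((A[:,:2]*1000).astype(np.float32));print(nm,r,tray(np.r_[np.array(r[0])/1000,0]),np.median(A[:,2]))
    print("tilt",np.linalg.lstsq(np.c_[A[:,:2]-A[:,:2].mean(0),np.ones(len(A))],A[:,2],rcond=None)[0])
```

```text
t 22.38 tray [-0.0157 -0.0084  0.1794] F d,n,up -0.3 0.4 1.4 Mz [ 0.33 -0.07 -0.02] tiltdeg 17.58 jawyaw -0.18
side ((467.03387451171875, -132.87509155273438), (122.51441955566406, 108.90741729736328), 78.40233612060547) [ 0.22022134 -0.00753581  0.        ] 0.07363656117414555
tilt [ 0.00628739 -0.01094358  0.07338797]
scene ((469.2224426269531, -130.5511932373047), (121.11349487304688, 113.14181518554688), 79.46121978759766) [ 0.2175103 -0.0058504  0.       ] 0.07455391075582912
tilt [-0.01167029 -0.0074318   0.07428959]
```

View pics/side9.png

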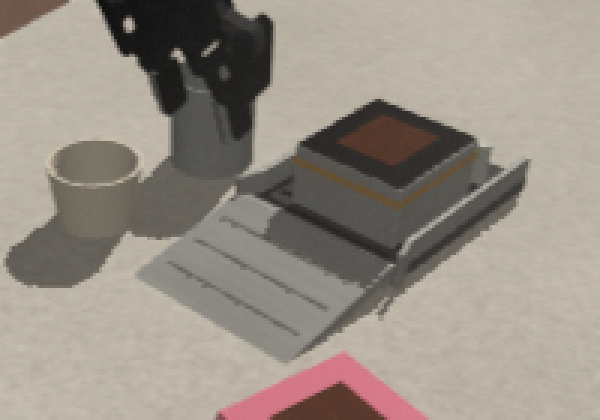

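View pics/scene9.png

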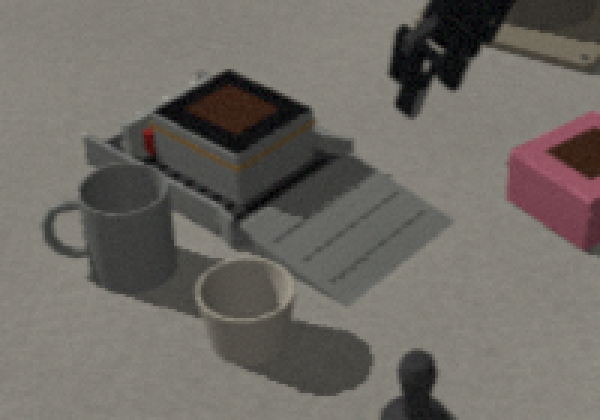

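The box lies flat and square against the buffer (side view about (390,160), scene view (235,130)). The cup, jug and tamper look untouched and the arm is clear, so I hand in.

```bash
python3 -c "
from workcell import *
print(hand_in())"
```

```text
the job is handed in; nothing more can be done
None
```

I pushed the steel box up the ramp and over the lip until it met the buffer. I pressed it there at about 15 N for a second, backed off slowly, withdrew and handed in at about 22 s.

**Pressing:** Resistance rose from about 2.3 N at a tool position of 151 mm along the tray, which marked contact with the buffer. During the hold the wrist read 15.7 N at the start and 14.5 N at the end. That works out to the buffer being about 2.5 mm in, well below its limit.

**Last checks:**
- **Box:** The two cameras put its centre at 218 and 220 mm along the tray, and 6 to 8 mm right of the middle line. It is flat and square to within about 1 degree.
- **Robot:** It was clear of everything, with no contact force after release.
- **Cup, jug and tamper:** They look unmoved in the pictures. I did not measure them again.

**Not measured:** I could not read the buffer's position directly. That it is still held in after release (about 0.5 mm) is worked out from the sliding friction, not seen. There was also about 4 N of sideways force on the tool while pressing. No check failed.

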